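# Count to the third gap of the divider rack and push the salt shaker in

### The job

Start at the end of the steel divider rack beside which the counter bell stands on the worktop, and run one fingertip (fingers closed) along the front ends of the upright dividers, touching the first, the second and then the third, to count the gaps between them. Then, with the fingertips, push the standing salt shaker across the worktop into the third gap counted from the bell, the one just beyond the third divider, fully home against the back of the rack. Do not pick the shaker up or knock it over, do not let it into any other gap, and leave the other things where they are.

Things in the scene. Friction and masses are not known exactly. Their poses are not given: they have to be found in the camera images.
- divider_rack: Low steel rack fixed to the worktop, 74 mm deep, 248 wide, 52 high: 5 upright dividers (a to e from +y to -y, every 60 mm) on a back panel make 4 gaps 52 mm wide, open in front and above, floored by the worktop. Origin on the worktop under its centre; x points from the open front (-0.035) to the back panel (inner face +0.031); y along the row, z up.
- divider_a: Divider a, upright steel sheet 5 mm thick with 8 mm rolled front and top edges, 52 mm high; the end divider at the rack's +y end. Rigid. Origin on the worktop under its middle; its front end is the upright round edge at x = -0.035 in its frame (axes as the rack's).
- divider_b: Divider b, upright steel sheet 5 mm thick with 8 mm rolled front and top edges, 52 mm high; second from the +y end. Rigid. Origin on the worktop under its middle; its front end is the upright round edge at x = -0.035 in its frame (axes as the rack's).
- divider_c: Divider c, upright steel sheet 5 mm thick with 8 mm rolled front and top edges, 52 mm high; the middle one. Rigid. Origin on the worktop under its middle; its front end is the upright round edge at x = -0.035 in its frame (axes as the rack's).
- divider_d: Divider d, upright steel sheet 5 mm thick with 8 mm rolled front and top edges, 52 mm high; second from the -y end. Rigid. Origin on the worktop under its middle; its front end is the upright round edge at x = -0.035 in its frame (axes as the rack's).
- divider_e: Divider e, upright steel sheet 5 mm thick with 8 mm rolled front and top edges, 52 mm high; the end divider at the rack's -y end. Rigid. Origin on the worktop under its middle; its front end is the upright round edge at x = -0.035 in its frame (axes as the rack's).
- bay_a (a point): Point on the worktop at the middle of the width of the gap between dividers a and b, at x = 0 of the rack; axes as the rack's.
- bay_b (a point): Point on the worktop at the middle of the width of the gap between dividers b and c, at x = 0 of the rack; axes as the rack's.
- bay_c (a point): Point on the worktop at the middle of the width of the gap between dividers c and d, at x = 0 of the rack; axes as the rack's.
- bay_d (a point): Point on the worktop at the middle of the width of the gap between dividers d and e, at x = 0 of the rack; axes as the rack's.
- salt_shaker: Whitish round salt shaker with perforated domed top, 43 mm diameter, 73 mm high, about 0.11 to 0.18 kg, standing loose on the worktop in front of the rack. Origin at the centre of its underside, z up. Slides when pushed low; tips if pushed near the top. Home in a gap, its origin is at about x = +0.0095 in the rack frame.
- bell: Counter bell: light dome with a small button on a black base, 73 mm diameter, 52 mm high, loose; stands beside one end of the rack (either end) and marks the end to count from. Origin at the centre of its underside. (A soap dispenser hangs on the wall behind the right-hand end of the work, from 190 mm up: keep the wrist clear of it.)
- timer: Kitchen timer, white drum with red grip on top, 62 mm diameter, 44 mm high, loose; stands beside the other end of the rack. Origin at the centre of its underside. Bystander.
- bowl: White rice bowl, 113 mm diameter, 64 mm high, loose, left of the work. Origin at the centre of its underside. Bystander.
- teaspoon: Steel teaspoon, 137 mm long, lying loose near the front edge at the right. Bystander.
- tape_roll: Roll of beige tape lying flat, 96 mm diameter, 25 mm high, loose, to the left. Bystander.
- plug: Black rubber sink plug, 52 mm diameter, 25 mm high, loose, to the left. Bystander.
Mind the look-alikes: they are no part of the job. What is shaped like the salt_shaker but green or purple is not meant.

How it is judged:
On the way, in this order (a step that is already met when the one before it is completed fails the run):
1. the closed fingers touch the front end of the first divider, at the bell's end of the rack (((y of bell in the frame of divider_rack above 0 m and contact force between the fingers and divider_a above 0.3 N and x of the grasp point in the frame of divider_rack below -0.03 m) or (y of bell in the frame of divider_rack below 0 m and contact force between the fingers and divider_e above 0.3 N and x of the grasp point in the frame of divider_rack below -0.03 m))).
2. then the second divider (((y of bell in the frame of divider_rack above 0 m and contact force between the fingers and divider_b above 0.3 N and x of the grasp point in the frame of divider_rack below -0.03 m) or (y of bell in the frame of divider_rack below 0 m and contact force between the fingers and divider_d above 0.3 N and x of the grasp point in the frame of divider_rack below -0.03 m))).
3. then the third divider (the middle one) (contact force between the fingers and divider_c above 0.3 N and x of the grasp point in the frame of divider_rack below -0.03 m).
4. the shaker is pushed into the mouth of the third gap from the bell (((y of bell in the frame of divider_rack above 0 m and y of salt_shaker in the frame of bay_c between -0.012 and 0.012 m and x of salt_shaker in the frame of divider_rack above -0.025 m) or (y of bell in the frame of divider_rack below 0 m and y of salt_shaker in the frame of bay_b between -0.012 and 0.012 m and x of salt_shaker in the frame of divider_rack above -0.025 m))), for 0.1 s.
At the end, for the whole second after the job is handed in: The shaker stands upright (within 0.1 rad) and at rest on the worktop in the third gap counted from the bell (within 12 mm of its centre line), about 6 mm at most from the back panel (its origin beyond x = +0.003 in the rack frame) (((y of bell in the frame of divider_rack above 0 m and y of salt_shaker in the frame of bay_c between -0.012 and 0.012 m and x of salt_shaker in the frame of divider_rack above 0.003 m) or (y of bell in the frame of divider_rack below 0 m and y of salt_shaker in the frame of bay_b between -0.012 and 0.012 m and x of salt_shaker in the frame of divider_rack above 0.003 m)) and angle between salt_shaker's own z axis and vertical below 0.1 rad and height (world z) of salt_shaker below 0.006 m and linear speed of salt_shaker below 0.01 m/s); the robot touches nothing.
It fails at once if the salt shaker is lifted off the worktop (height (world z) of salt_shaker above 0.012 m).
It fails at once if the salt shaker is tipped over (angle between salt_shaker's own z axis and vertical above 0.5 rad).
It fails at once if the salt shaker goes into another gap of the rack (x of salt_shaker in the frame of divider_rack between -0.025 and 0.04 m and y of salt_shaker in the frame of divider_rack between -0.118 and 0.118 m and not ((y of bell in the frame of divider_rack above 0 m and y of salt_shaker in the frame of bay_c between -0.012 and 0.012 m) or (y of bell in the frame of divider_rack below 0 m and y of salt_shaker in the frame of bay_b between -0.012 and 0.012 m))).
It fails at once if a bystander (bell, timer, bowl, teaspoon, tape, plug) is moved by more than 20 mm (distance of any of bell, timer, bowl, teaspoon, tape_roll, plug from where it was at the start of the episode above 0.02 m).
It also fails if it takes over 67 s, if anything falls off the work surface, if the arm or the gripper's body presses on something with over 40 N, if the wrist force passes 120 N, or if a joint passes its speed limit or range.

### The arm

A 6-joint arm with a two-finger parallel gripper is mounted at the origin on a cart in front of the work surface, level with it; the furniture and walls round the work are solid. World frame = base frame: x ahead of the robot, y to its left, z up, the work surface at z = 0. Lengths are in m, angles in rad, forces in N, time in s.
With the tool pointing down it reaches from about 0.375 to 0.9 m from the base axis. Payload 3.1 kg.
Tool frame: the origin (TCP) lies between the finger pads; the fingertips stand 17 mm ahead of it and the grasp point (between the pads) lies 2 mm behind it; z points along the fingers, y is the line along which they close (so a half turn about z gives the same grasp; the last joint's range is limited). The gripper opens to 85 mm and grips with 20 to 120 N. Pads are 22 mm wide; open, the fingers measure 114 mm over their backs; the gripper's body (76 mm by 85 mm) begins 54 mm behind the grasp point. The pads swing forward as they close: fully open they stand 13 mm farther back than shut.
Start: joints at [1.038, 0.527, 1.433, -0, 1.181, -0.178], TCP at [0.217, 0.586, 0.248] pointing down, gripper open.
Joint ranges: [-3.08, 3.08], [-0.75, 2.2], [0.22, 2.44], [-1.43, 4.57], [0, 2.65], [-2.85, 2.85]. Speed limits (rad/s): [2.79, 2.79, 3.14, 3.14, 3.14, 3.14].

### API

Orientations are given as a 3x3 rotation matrix whose columns are the frame's x, y, z axes.
In Python, from station import movep, move_straight, move_joints, grip, hold, ik, state, read_camera, MotionError, finish_job, masks_of gives the robot as it stands. Calls block until the motion is done:
- movep(position, orientation): joint-space move of the TCP to a pose.
- move_straight(position, rate=0.15, frame=None): straight line of the TCP; frame=None keeps the orientation; rate is the mean speed in m/s.
- move_joints(angles): joint-space move.
- grip(opening): opening from 0.0 (shut) to 1.0 (fully open); the grip force is fixed at half the most; returns when the fingers have stopped.
- hold(seconds).
- ik(position, orientation): joint angles nearest the present ones, or None.
- state(): the state.
- read_camera(name): name is "side" or "top" or "wrist"; returns a dict with "frame" (480x640x3 uint8, red, green, blue), "intrinsics" (3x3 intrinsics, pixels), "pose" (4x4, takes a point from camera to world coordinates). Camera axes: x right, y down, z forward; pixel columns grow to the right and rows downward; lengths in m; the calibration is good to about 2 mm. A picture is of the moment at which its call begins. There is no depth.
A pose or a line that the arm cannot do raises MotionError and nothing moves.
- finish_job(): hands the job in; it is judged then, once.
Trained networks look in a picture, given as the dict that the camera call returned (one of the last four; its "shot" number tells which), for a name from the list of things; names that differ only in an ending like _2 or _b are one class to them, and where a whole thing is asked for, a point or a joint stands for the part that bears it (a point fixed in the world has none). Each returns a list of dicts, best first, with "score" (0 to 1); they miss things now and then, are a little off and sometimes report something else, mostly with a low value. They report only what shows in the picture. A call takes as long as a camera call. They do not tell look-alikes from the thing itself.
- masks_of(picture, thing): "region" (480x640 bool, what is visible of it) and "rect" ([left, top, right, bottom] in pixels, round what is visible of it).
The state is a dict: "time": time; "joint_pos": joint angles; "qd": joint speeds; "joint_efforts": joint torques, N m; "tool_pos": TCP position; "tcp_rot": TCP orientation; "force": force on the tool from outside, world axes, zero at the start; "torque": the same for the moment, N m; "width": opening from 0.0 (shut) to 1.0 (fully open); "grip_force": force on a finger pad.
Only numpy, scipy, OpenCV 4.12 (cv2) and the standard library are available. Lean on these libraries where they do the work, as an engineer would, in place of code of your own. Each camera call takes 0.05 s, during which the arm holds its last target. There are 200 camera calls.

## Working session

There is one attempt and no reset: what is moved stays moved. The work goes in short steps, each a Python script; the robot and the scene stay as the last script left them, time stands still between calls to the robot, and variables do not carry over. Pictures are saved under pics/ and viewed, at most 10 in all, crops included, and the job is handed in when it is done.

```bash
mkdir -p pics; cat > h.py <<'E'
import numpy as np, cv2
from station import *
def save(p,n): cv2.imwrite('pics/'+n,cv2.cvtColor(p['frame'],cv2.COLOR_RGB2BGR))
def ray(p,u,v,z):
    K=np.array(p['intrinsics']);T=np.array(p['pose'])
    d=T[:3,:3]@np.linalg.solve(K,[u,v,1.]);o=T[:3,3]
    return o+d*(z-o[2])/d[2]
def proj(p,P):
    K=np.array(p['intrinsics']);T=np.array(p['pose'])
    c=K@(T[:3,:3].T@(np.array(P)-T[:3,3]));return c[:2]/c[2]
E
python3 - <<'E'
from h import *
for n in ['top','side']:
    p=read_camera(n);save(p,n+'.png');print(n,np.round(p['pose'],3).tolist(),np.round(p['intrinsics'],1).tolist())
    for t in ['salt_shaker','bell','timer','divider_rack','divider_a']:
        for m in masks_of(p,t): print(t,round(m['score'],2),np.round(m['rect']).tolist())
print(state())
E
```

```text
top [[0.011, -0.999, 0.033, 0.456], [-1.0, -0.011, 0.015, 0.136], [-0.015, -0.033, -0.999, 1.117], [0.0, 0.0, 0.0, 1.0]] [[623.0, 0.0, 316.9], [0.0, 623.0, 231.8], [0.0, 0.0, 1.0]]
salt_shaker 0.8 [305.0, 218.0, 332.0, 240.0]
salt_shaker 0.68 [322.0, 271.0, 342.0, 298.0]
salt_shaker 0.64 [359.0, 247.0, 383.0, 270.0]
salt_shaker 0.46 [228.0, 119.0, 364.0, 242.0]
salt_shaker 0.23 [271.0, 298.0, 301.0, 331.0]
bell 0.92 [196.0, 222.0, 235.0, 262.0]
timer 0.84 [363.0, 103.0, 397.0, 138.0]
divider_rack 0.89 [227.0, 118.0, 364.0, 244.0]
divider_rack 0.23 [311.0, 142.0, 340.0, 180.0]
divider_a 0.81 [311.0, 143.0, 338.0, 180.0]
divider_a 0.8 [339.0, 122.0, 365.0, 158.0]
divider_a 0.65 [286.0, 166.0, 311.0, 201.0]
divider_a 0.63 [257.0, 184.0, 286.0, 220.0]
side [[0.878, -0.263, 0.399, 0.164], [-0.478, -0.473, 0.74, -0.494], [-0.005, -0.841, -0.541, 0.486], [0.0, 0.0, 0.0, 1.0]] [[509.2, 0.0, 315.9], [0.0, 509.2, 234.5], [0.0, 0.0, 1.0]]
salt_shaker 0.91 [293.0, 241.0, 317.0, 290.0]
salt_shaker 0.87 [248.0, 227.0, 277.0, 278.0]
salt_shaker 0.78 [296.0, 206.0, 318.0, 244.0]
salt_shaker 0.62 [23
[... 462 characters left out ...]
7358e-06,
        1.18140297e+00, -1.78476936e-01]), 'qd': array([ 0.00048058, -0.00075136, -0.00068325,  0.00023867,  0.00027117,
        0.00026682]), 'joint_efforts': array([-1.11390342e-03, -4.42050397e+01, -1.78323376e+01, -2.60706574e-04,
        9.84966609e-04,  8.35164769e-06]), 'tool_pos': array([0.21709582, 0.58606269, 0.24832193]), 'tcp_rot': array([[-9.37702234e-01,  3.47439951e-01,  9.61215111e-07],
       [ 3.47439951e-01,  9.37702234e-01,  1.21041663e-05],
       [ 3.30413738e-06,  1.16840683e-05, -1.00000000e+00]]), 'force': array([-0.37360723, -0.50199533,  0.21902335]), 'torque': array([-0.01138169,  0.04028037,  0.02530764]), 'grip_force': 0.0, 'width': 0.9982901940747777}
```

View pics/top.png

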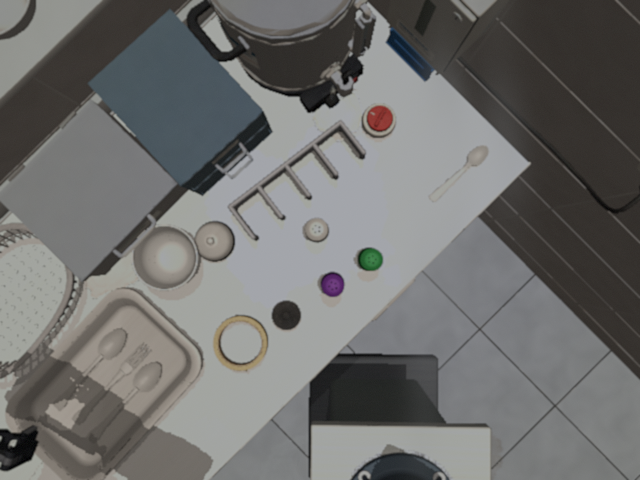

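View pics/side.png

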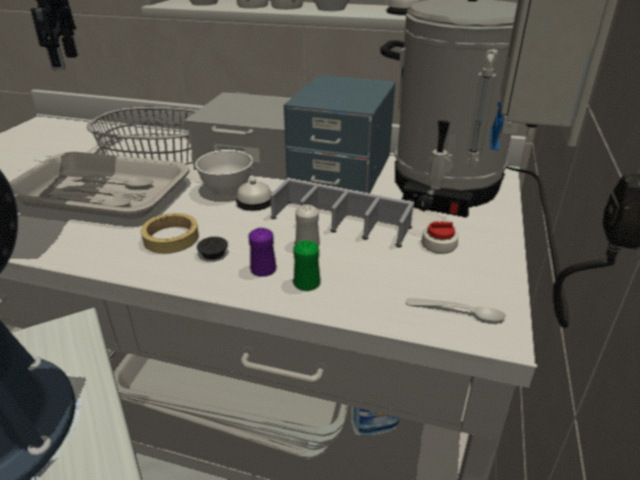

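The top view shows the bell (215,240) at the rack's left end, which is +y, divider a. The rack spans (232,208) to (363,157) and opens to the lower right, and the timer is at (379,120).
Shaker candidates are white (317,230), green (370,259) and purple (332,284). By the description I choose the white one, and the gap is bay_c.

```bash
python3 - <<'E'
from h import *
from scipy.optimize import least_squares
p=read_camera('top');c=p['frame'][100:260,190:400]
cv2.imwrite('pics/c1.png',cv2.cvtColor(cv2.resize(c,None,fx=3.7,fy=3.7,interpolation=cv2.INTER_CUBIC),cv2.COLOR_RGB2BGR))
s=read_camera('side')
# rough rack points: front ends top (z=.052)
F=[(256,238),(283,217),(310,197),(338,178),(363,157)]
for f in F: print(np.round(ray(p,*f,.052),3))
for t in ['salt_shaker','bell']:
  for q in (p,s):
    m=[m for m in masks_of(q,t)]
    for k in m[:3]:
        v,u=np.nonzero(k['region']); print(t,q is p,round(k['score'],2),u.mean().round(1),v.mean().round(1),np.round(ray(q,u.mean(),v.mean(),.045 if q is p else .036),3),q['frame'][k['region']].mean(0).round())
E
```

```text
[0.479 0.256 0.052]
[0.516 0.21  0.052]
[0.55  0.165 0.052]
[0.584 0.117 0.052]
[0.62  0.074 0.052]
salt_shaker True 0.94 316.7 229.7 [0.495 0.153 0.045] [140. 137. 131.]
salt_shaker True 0.92 369.1 258.5 [0.446 0.062 0.045] [46. 97. 55.]
salt_shaker True 0.83 331.9 283.7 [0.402 0.125 0.045] [85. 49. 98.]
salt_shaker False 0.82 306.3 223.3 [0.499 0.161 0.036] [115. 112. 101.]
salt_shaker False 0.71 305.8 265.0 [0.443 0.055 0.036] [23. 79. 35.]
salt_shaker False 0.56 261.6 251.9 [0.398 0.119 0.036] [67. 35. 80.]
bell True 0.87 214.0 240.4 [0.474 0.33  0.045] [130. 125. 117.]
bell False 0.83 252.8 195.7 [0.457 0.296 0.036] [121. 117. 106.]
bell False 0.46 370.1 217.9 [0.603 0.123 0.036] [87. 86. 83.]
```

View pics/c1.png

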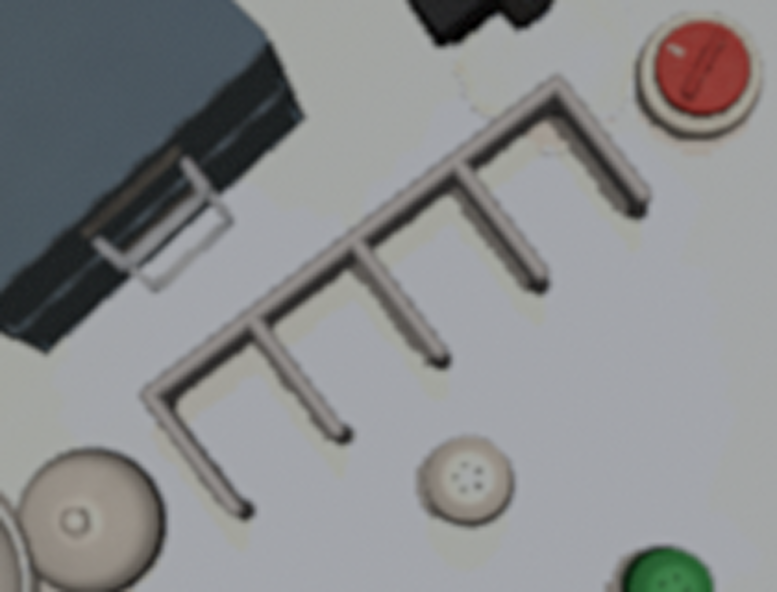

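```bash
cat > fit.py <<'E'
from h import *
from scipy.optimize import least_squares
p=read_camera('top');s=read_camera('side')
cr=[((241,508),-.039,.12),((340,434),-.039,.06),((440,357),-.039,0),((540,282),-.039,-.06),((642,203),-.039,-.12),((150,393),.035,.124),((557,80),.035,-.124)]
uv=np.array([(190+a/3.7-.36,100+b/3.7-.36) for (a,b),_,_ in cr])
def W(q,x,y,z):
    c,n=np.cos(q[2]),np.sin(q[2]); return np.array([q[0]+c*x-n*y,q[1]+n*x+c*y,z])
f=lambda q:np.ravel([proj(p,W(q,x,y,.052))-u for u,(_,x,y) in zip(uv,cr)])
r=least_squares(f,[.57,.18,.67]);q=r.x;print(q,np.round(r.fun.reshape(-1,2),1).tolist());np.save('rack.npy',q)
R=np.array([[np.cos(q[2]),-np.sin(q[2])],[np.sin(q[2]),np.cos(q[2])]])
for n,w in dict(shT=(.495,.153),shS=(.499,.161),bell=(.474,.33),green=(.445,.06)).items(): print(n,np.round(R.T@(np.array(w)-q[:2]),3))
out=[]
for c,(u0,v0,u1,v1) in ((p,(220,110,380,250)),(s,(260,170,420,310))):
    im=cv2.resize(cv2.cvtColor(c['frame'][v0:v1,u0:u1],cv2.COLOR_RGB2BGR),None,fx=2.5,fy=2.5,interpolation=cv2.INTER_CUBIC)
    P=lambda x,y,z:tuple(int(k) for k in (proj(c,W(q,x,y,z))-[u0,v0]+.5)*2.5)
    for y in (.12,.06,0,-.06,-.12):
        cv2.line(im,P(-.039,y,.052),P(.035,y,.052),(0,0,255),1);cv2.line(im,P(-.039,y,.052),P(-.039,y,0),(0,255,0),1)
    out.append(im)
cv2.imwrite('pics/ov.png',np.hstack(out))
E
python3 fit.py
```

```text
[0.58200755 0.18944571 0.66163048] [[-1.1, 2.0], [0.1, 0.8], [0.9, 0.4], [1.7, -0.5], [2.0, -0.3], [-4.3, 0.2], [0.6, -2.5]]
shT [-0.091  0.025]
shS [-0.083  0.029]
bell [0.001 0.177]
green [-0.188 -0.018]
```

View pics/ov.png

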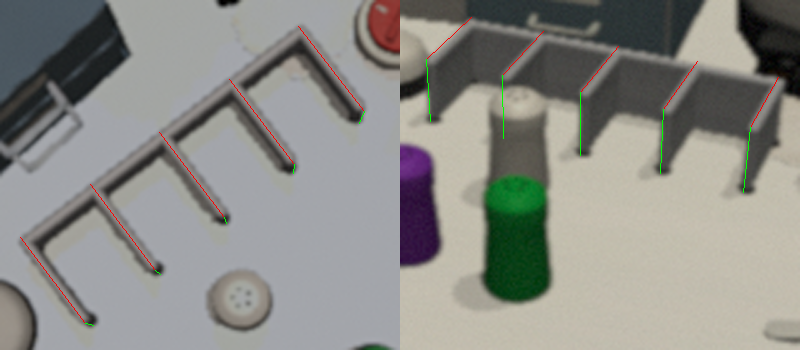

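The overlay agrees to about 3 mm. The white shaker, with its perforated dome, stands at about (240,298) in the left panel, in front of divider c. I'll refine this with the wrist camera from above.

```bash
cat >> h.py <<'E'
import os
q=np.load('rack.npy') if os.path.exists('rack.npy') else None
def W(x,y,z,q=None):
    if q is None: q=globals()['q']
    c,n=np.cos(q[2]),np.sin(q[2]); return np.array([q[0]+c*x-n*y,q[1]+n*x+c*y,z])
def inv(w):
    c,n=np.cos(q[2]),np.sin(q[2]); d=np.array(w)[:2]-q[:2]; return np.array([c*d[0]+n*d[1],-n*d[0]+c*d[1]])
def rot(a):  # tool z down, tool y at angle a from rack y
    a=a+q[2]; y=np.array([-np.sin(a),np.cos(a),0]); z=np.array([0,0,-1.]); return np.column_stack([np.cross(y,z),y,z])
E
python3 - <<'E'
from h import *
for a in (0,np.pi): print(ik(W(-.13,.03,.28),rot(a)))
A=min((0,np.pi),key=lambda a:abs(ik(W(-.13,.03,.28),rot(a))[5]) if ik(W(-.13,.03,.28),rot(a)) is not None else 9)
print(A);movep(W(-.13,.03,.28),rot(A))
w=read_camera('wrist');save(w,'w.png');print(np.round(w['pose'],3).tolist(),w['intrinsics'],state()['time'])
E
```

```text
[ 4.79349649e-02  2.90096883e-01  1.74669961e+00 -4.44089210e-16
  1.10479617e+00 -2.18449184e+00]
[ 4.79349649e-02  2.90096883e-01  1.74669961e+00 -4.44089210e-16
  1.10479617e+00  9.57100814e-01]
3.141592653589793
[[0.615, -0.755, -0.228, 0.52], [-0.789, -0.589, -0.176, 0.178], [-0.001, 0.288, -0.958, 0.407], [0.0, 0.0, 0.0, 1.0]] [[368.12358109   0.         317.17162725]
 [  0.         368.12358109 236.6039802 ]
 [  0.           0.           1.        ]] 2.9167
```

View pics/w.png

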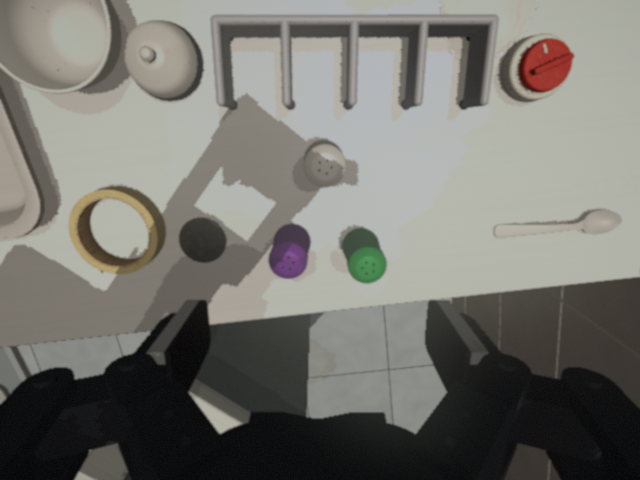

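The wrist view shows the top front ends of a to e at about (222,103), (287,104), (352,104), (419,103) and (486,102). The back corners are (212,15) and (498,15), the shaker dome is at (325,163) and the bell is at (162,58). I'll refit and overlay.

```bash
cat > fit2.py <<'E'
from h import *
from scipy.optimize import least_squares
w=read_camera('wrist')
pts=[((222,104),-.039,.12),((287,105),-.039,.06),((352,105),-.039,0),((419,104),-.039,-.06),((486,103),-.039,-.12),((212,15),.035,.124),((498,15),.035,-.124)]
f=lambda k:np.ravel([proj(w,W(x,y,.052,k))-u for u,x,y in pts])
r=least_squares(f,q);k=r.x;print(q,k,np.round(r.fun.reshape(-1,2),1).tolist());np.save('rack.npy',k)
im=cv2.resize(cv2.cvtColor(w['frame'][0:210,200:510],cv2.COLOR_RGB2BGR),None,fx=2.5,fy=2.5,interpolation=cv2.INTER_CUBIC)
P=lambda x,y,z:tuple(int(t) for t in (proj(w,W(x,y,z,k))-[200,0]+.5)*2.5)
for y in (.12,.06,0,-.06,-.12):
    cv2.line(im,P(-.039,y,.052),P(.035,y,.052),(0,0,255),1);cv2.line(im,P(-.039,y,.052),P(-.039,y,0),(0,255,0),1)
import h; h.q=k
ts=[W(-.085,.025,0)]
# shaker: fit position by dome centre (z~.07) and mask
for m in masks_of(w,'salt_shaker')[:3]:
    v,u=np.nonzero(m['region']);print(u.mean(),v.mean(),m['rect'],np.round(inv(ray(w,u.mean(),v.mean(),.04)),4),w['frame'][m['region']].mean(0).round())
print('dome',inv(ray(w,325,166,.071)))
for n in('top','side'):
    t=read_camera(n)
    for m in masks_of(t,'salt_shaker')[:4]:
        v,u=np.nonzero(m['region']);print(n,u.mean(),v.mean(),m['rect'],np.round(inv(ray(t,u.mean(),v.mean(),.04)),4),t['frame'][m['region']].mean(0).round())
cv2.imwrite('pics/ov2.png',im)
E
python3 fit2.py
```

```text
[0.58200755 0.18944571 0.66163048] [0.58436609 0.18797223 0.66495077] [[-1.1, 1.6], [-0.0, 0.4], [1.0, 0.3], [0.1, 1.1], [-0.8, 1.9], [-2.5, -1.6], [3.2, -2.5]]
324.5082592121982 162.99682337992377 [308.2, 139.5, 347.2, 186.4] [-0.0917  0.0255] [131. 126. 118.]
289.9552157291098 251.09120699071545 [272.6, 222.6, 311.3, 279.6] [-0.183   0.0615] [90. 68. 97.]
dome [-0.09144342  0.02560338]
top 233.76915113871635 343.27950310559004 [212.7, 312.0, 260.2, 375.5] [-0.1608  0.26  ] [148. 135. 109.]
top 461.3210272873194 169.87479935794542 [428.3, 141.8, 487.2, 205.2] [-0.1623 -0.2341] [167. 164. 159.]
side 306.5483476132191 223.52386780905752 [294.2, 207.2, 319.6, 244.9] [-0.0908  0.0279] [97. 94. 85.]
side 305.95306284805093 265.53778838504377 [294.1, 240.5, 319.0, 291.0] [-0.1996 -0.0201] [20. 80. 34.]
side 261.3269398430689 252.44812554489974 [248.7, 228.4, 275.8, 276.1] [-0.1954  0.0571] [63. 31. 76.]
```

View pics/ov2.png

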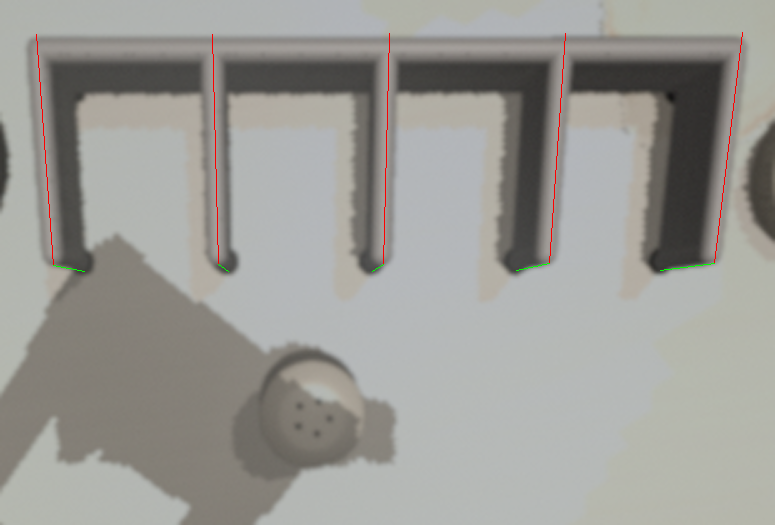

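```bash
cat > touch.py <<'E'
from h import *
q[:2]+=W(0,.0012,0)[:2]-W(0,0,0)[:2]; np.save('rack.npy',q)
A=np.pi; ux=np.array([np.cos(q[2]),np.sin(q[2]),0])
grip(0.0); xs=[]
for y,x0 in ((.114,-.07),(.068,-.07),(-.010,-.068)):
    movep(W(x0,y,.14),rot(A)); move_straight(W(x0,y,.04),rate=.12)
    f0=state()['force']@ux; x=x0; c=False
    while x<-.036:
        x+=.0012; move_straight(W(x,y,.04),rate=.03)
        s=state(); d=s['force']@ux-f0
        if abs(d)>2: c=True;break
    print(y,c,np.round(inv(s['tool_pos']),4),round(d,2),np.round(s['force'],1),round(s['time'],1))
    if not c: break
    xs.append(inv(s['tool_pos'])[0])
    move_straight(W(x0,y,.04),rate=.06); move_straight(W(x0,y,.14),rate=.15)
E
python3 touch.py
```

```text
0.114 True [-0.0503  0.1141] -2.56 [-1.  -1.5  1.4] 9.9
0.068 True [-0.0499  0.0684] -5.79 [-4.  -4.3  1.4] 17.0
-0.01 True [-0.0463 -0.01  ] -5.54 [-2.3 -5.2  2. ] 24.5
```

```bash
cat > lat.py <<'E'
from h import *
A=min((np.pi/2,-np.pi/2),key=lambda a:abs(ik(W(-.091,.07,.14),rot(a))[5]-state()['joint_pos'][5]))
movep(W(-.091,.072,.14),rot(A)); grip(.165)
move_straight(W(-.091,.072,.03),rate=.12)
move_straight(W(-.091,.0015,.03),rate=.04); print(state()['force'],state()['width'])
move_straight(W(-.091,.03,.03),rate=.1); move_straight(W(-.091,.03,.14),rate=.15)
w=read_camera('wrist');t=read_camera('top');s=read_camera('side')
for n,c in(('w',w),('t',t),('s',s)):
    for m in masks_of(c,'salt_shaker')[:3]:
        v,u=np.nonzero(m['region']);print(n,m['score'],np.round(inv(ray(c,u.mean(),v.mean(),.04)),4),c['frame'][m['region']].mean(0).round())
print(state()['time']);save(s,'s2.png');save(t,'t2.png');save(w,'w2.png')
E
python3 lat.py
```

```text
[-1.54729678  0.09109847  0.39818157] 0.16809080556544487
w 0.86 [-0.0912 -0.0298] [152. 147. 138.]
w 0.84 [-0.185   0.0607] [ 99.  67. 109.]
w 0.59 [-0.189  -0.0175] [ 46. 106.  57.]
t 0.69 [-0.1914 -0.0214] [ 67. 128.  79.]
t 0.62 [-0.1672  0.0533] [63. 44. 72.]
t 0.2 [-0.0049 -0.1174] [115. 112. 110.]
s 0.97 [-0.1024 -0.0331] [116. 112. 101.]
s 0.65 [-0.1942  0.0564] [64. 31. 78.]
s 0.63 [-0.2001 -0.0214] [19. 81. 33.]
32.05
```

View pics/s2.png

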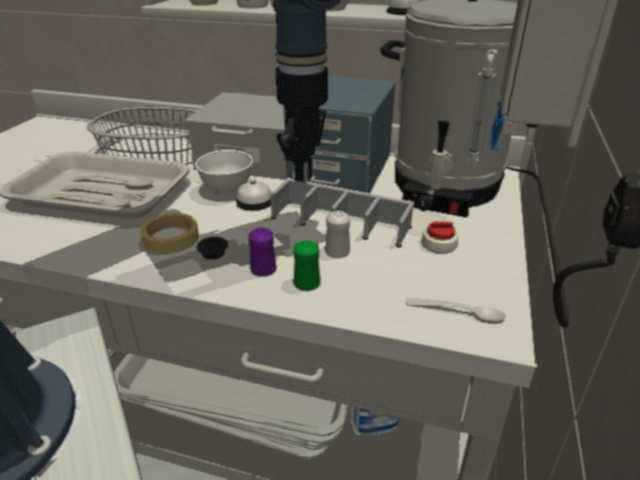

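The side view shows the white shaker upright at (338,235), in line with the third gap, and nothing else has moved. Next I push it in.

```bash
cat > push.py <<'E'
from h import *
A=np.pi; ux=np.array([np.cos(q[2]),np.sin(q[2]),0]); Y=-.030
movep(W(-.133,Y,.15),rot(A)); grip(.12)
move_straight(W(-.133,Y,.03),rate=.12)
move_straight(W(-.075,Y,.03),rate=.045); f0=state()['force']@ux
x=-.075
while x<-.0195:
    x+=.0025 if x<-.032 else .001
    move_straight(W(x,Y,.03),rate=.045); s=state(); d=s['force']@ux-f0
    if abs(d)>6: break
print(np.round(inv(s['tool_pos']),4),round(d,2),np.round(s['force'],1),s['time'])
w=read_camera('wrist');save(w,'w3.png')
E
python3 push.py
```

```text
[-0.0243 -0.0295] -7.88 [-6.7 -7.4  5.7] 42.8917
```

View pics/w3.png

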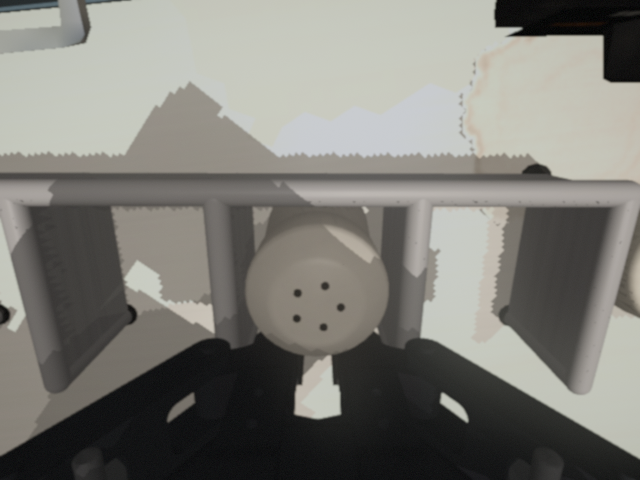

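The wrist view shows the shaker upright, centred in the gap (317,290) between c and d. I'll push slightly more to confirm it's against the back panel.

```bash
python3 - <<'E'
from h import *
ux=np.array([np.cos(q[2]),np.sin(q[2]),0]); Y=-.030; x=-.0235
for i in range(4):
    x+=.001; move_straight(W(x,Y,.03),rate=.03); s=state(); d=s['force']@ux
    print(np.round(inv(s['tool_pos']),4),np.round(d,1))
    if abs(d)>18: break
move_straight(W(-.06,Y,.03),rate=.06)
move_straight(W(-.11,Y,.03),rate=.12);move_straight(W(-.13,Y,.16),rate=.15)
print(state()['time'])
w=read_camera('wrist')
for m in masks_of(w,'salt_shaker')[:3]:
    v,u=np.nonzero(m['region']);print(np.round(inv(ray(w,u.mean(),v.mean(),.05)),4),w['frame'][m['region']].mean(0).round())
cv2.imwrite('pics/w4.png',cv2.cvtColor(w['frame'],cv2.COLOR_RGB2BGR))
E
```

```text
[-0.0244 -0.0296] -6.0
[-0.0244 -0.0294] -8.5
[-0.0243 -0.0293] -11.2
[-0.0242 -0.0292] -13.2
46.3583
[-0.0029 -0.0307] [135. 131. 122.]
[-0.1778  0.0571] [53. 30. 60.]
[-0.1763 -0.0252] [55. 89. 57.]
```

View pics/w4.png

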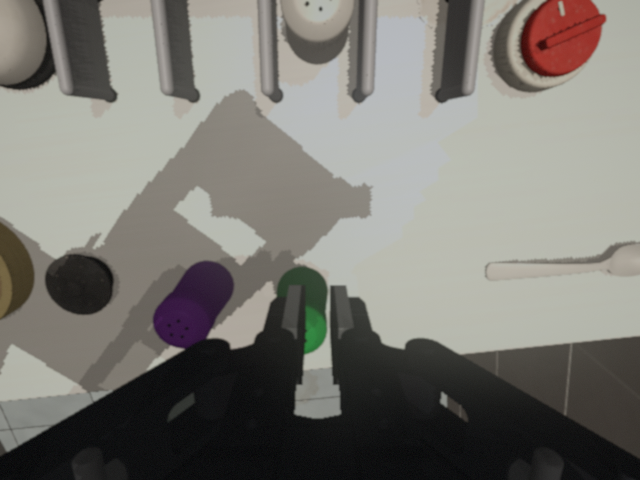

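```bash
python3 - <<'E'
from h import *
movep(W(-.09,-.03,.22),rot(np.pi))
w=read_camera('wrist')
for P in ((-.012,-.03,0),(.031,-.03,.052),(-.039,0,0),(-.039,-.06,0)): print(P,proj(w,W(*P)))
c=w['frame']
u,v=proj(w,W(0,-.03,.03)); u0,v0=int(max(u-110,0)),int(max(v-80,0))
im=cv2.cvtColor(c,cv2.COLOR_RGB2BGR)
im=cv2.resize(im[v0:v0+160,u0:u0+220],None,fx=3.5,fy=3.5,interpolation=cv2.INTER_CUBIC)
for x,col in ((-.012,(0,0,255)),(-.0185,(255,0,0))):
    pts=np.array([(proj(w,W(x+.0215+.0215*np.cos(t),-.03+.0215*np.sin(t),0))-[u0,v0]+.5)*3.5 for t in np.linspace(np.pi*.6,np.pi*1.4,30)],int)
    cv2.polylines(im,[pts],False,col,1)
cv2.imwrite('pics/w5.png',im);print(state()['time'])
E
```

```text
(-0.012, -0.03, 0) [315.86480993 121.71771019]
(0.031, -0.03, 0.052) [315.56412817  59.26823166]
(-0.039, 0, 0) [283.2985816  152.42703654]
(-0.039, -0.06, 0) [348.47184108 152.45092541]
46.9
```

View pics/w5.png

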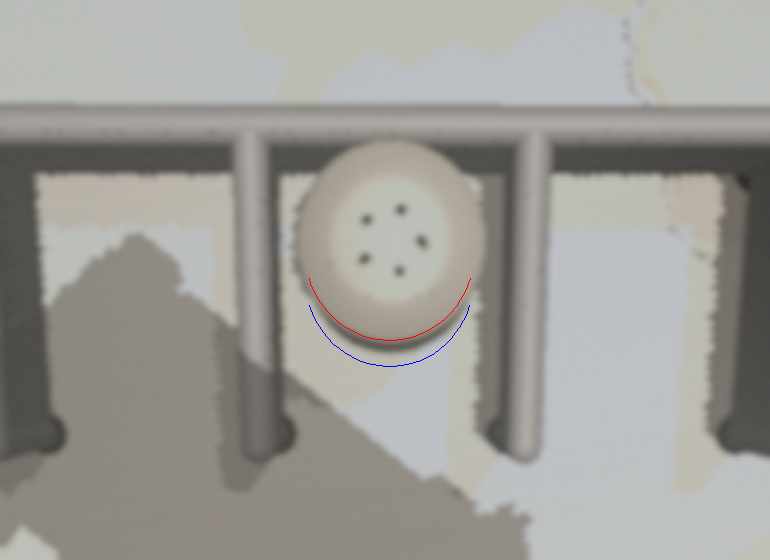

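The crop shows the shaker's base arc (bottom at y≈350) near the home line (341) and clear of the limit line (366). It is upright, centred and against the back rail, so I'm handing in.

```bash
python3 -c "
from station import *
print(finish_job())"
```

```text
the job is handed in; nothing more can be done
None
```

I touched dividers a, b and c in order from the bell end, then pushed the white shaker upright into the third gap until it stopped firmly against the back. I handed the job in at about 47 s on the robot's clock; no verdict was returned.

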